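# Clamp an engine control unit in the bench programming jig

## Robot

A 6-joint arm with a two-finger parallel gripper is mounted at the origin on the work surface. World frame = base frame: x ahead of the robot, y to its left, z up, the work surface at z = 0. Lengths are in m, angles in degrees, forces in N, time in s.
With the tool pointing down it reaches from about 0.35 to 0.875 m from the base axis. Payload 4.2 kg.
Tool frame: the origin (TCP) lies on the centre line of the jaws, within the pads' length; the fingertips stand 19 mm ahead of it and the grasp point (between the pads) is the TCP; z points along the fingers, y is the line along which they close (so a half turn about z gives the same grasp; the last joint's range is limited). The gripper opens to 87 mm and grips with 3 to 60 N. Pads are 19 mm wide; open, the fingers measure 117 mm over their backs; the gripper's body (75 mm by 190 mm) begins 51 mm behind the grasp point.
Start: joints at [-52.506, 22.042, 0.453, 0, -68.411, -14.817], TCP at [0.241, -0.577, 0.242] pointing down, gripper open.
Joint ranges: [-179.83, 179.83], [-69.29, 118.12], [-61.27, 80.66], [-181.25, 117.63], [-171.15, -9.14], [-177.46, 177.46]. Speed limits (degrees/s): [159.86, 159.86, 180, 180, 180, 180].

## Interface

Orientations are given as a 3x3 rotation matrix whose columns are the frame's x, y, z axes.
In Python, from station import sense, capture, finish_job, search_frame, masks_of gives the robot as it stands.
- The arm moves only by the tool drive_tool, never from a script. Its argument "rows" is a list of rows, each a list of 7 numbers: the opening in per cent of the stroke, from 0 (shut) to 100 (fully open), then the shift along the world's x, y, z in mm, then the turn, a rotation vector about the world's x, y, z in rad. In form: [[fingers, dx, dy, dz, wx, wy, wz], ...]. A call has 1 to 5 rows; each row shifts and turns the commanded pose from where the row before left it; what a row does not reach is not made up. A row lasts 1/12 s, in which the tool goes at most 41.7 mm and 7.16 degrees, less where a joint would pass 70% of its speed; a pose out of reach is approached as far as the arm can. A call is refused whole if a number of a shift passes 41.7 or a number of a turn 0.125, either way. A call with a gripper value outside its range is refused whole. The fingers move at their own pace and stop on an object; the grip force is fixed at half the most. Time passes only in rows, so rows that do not move let the fingers close. It gives the time, the measured TCP pose, the force, the opening and the grip force at its end, in the units of the state.
- sense(): the state, without advancing time (a new reading comes with each control period).
- capture(name): name is "side" or "top" or "wrist"; returns a dict with "frame" (384x512x3 uint8, red, green, blue), "z_map" (384x512 float32, m along the optical axis (not along the pixel's ray), 0 where there is no reading), "fx", "fy", "cx", "cy" (pixels), "R" (3x3) and "t" (3): a world point X has camera coordinates R X + t; the wrist camera has in their place "T_tool_cam" (4x4, takes a point from camera to tool coordinates, whose origin is the TCP and whose axes are the flange's). Camera axes: x right, y down, z forward; pixel columns grow to the right and rows downward; lengths in m; the calibration is good to about 2 mm. The wrist camera is an equidistant fisheye: a pixel r from the principal point sees the ray r / f radians off the axis. A picture is of the moment at which its call begins: read the wrist's pose just before it.
- finish_job(): hands the job in; it is judged then, once.
Trained networks look in a picture, given as the dict that the camera call returned (one of the last four; its "shot" number tells which), for a name from the list of things; names that differ only in an ending like _2 or _b are one class to them, and where a whole thing is asked for, a point or a joint stands for the part that bears it (a point fixed in the world has none). Each returns a list of dicts, best first, with "p" (0 to 1); they miss things now and then, are a little off and sometimes report something else, mostly with a low value. They report only what shows in the picture. A call takes as long as a camera call. They do not tell look-alikes from the thing itself.
- search_frame(label, picture): "xy" ([column, row] in pixels, amid what is visible of it).
- masks_of(label, picture): "region" (384x512 bool, what is visible of it) and "xy" ([column, row] in pixels, amid what is visible of it).
The state is a dict: "time_s": time; "joints": joint angles; "joint_velocities": joint speeds; "effort": joint torques, N m; "tcp_pos": TCP position; "ee_rot": TCP orientation; "wrist_force": force on the tool from outside, world axes, zero at the start; "moment": the same for the moment, N m; "gripper_width": opening from 0.0 (shut) to 1.0 (fully open); "gripper_force": force on a finger pad.
Only numpy, scipy, OpenCV 4.12 (cv2) and the standard library are available. Lean on these libraries where they do the work, as an engineer would, in place of code of your own. Each camera call takes 0.05 s, during which the arm holds its last target. There are 200 camera calls.

## Task

Slide the engine control unit back along the jig bed until it is fully home against its two stops, without ramming it. Then reach down inside the yellow guard and wind the knob clockwise until the foot is pressed firmly down on the unit, to about 50 N (0.19 N m at the knob while turning; never beyond 80 N), and let go of the knob so that the unit stays clamped. Do not lean on the plastic guard, and leave everything else on the bench where it is.

Things in the scene. Friction and masses are not known exactly. Their poses are not given: they have to be found in the camera images.
- jig: Hold-down jig, fixed, place and yaw vary. Origin at bench level; x from the open front to the column at the back, y left, z up. Bed: dark steel, x -140..110, y +-75, top 12 mm high. Side rails, inner faces y +-46.5, x -115..65, 12 mm above the bed, 1.5 mm play each side. Blue column x 78..108, y +-35, and arm x 14..108, y +-35, underside 66 mm above the bench. Knob and spindle axis: x 48, y 0 mm.
- stops: Two steel blocks with rubber buffers at the back of the jig bed, buffer faces at jig x 60 mm, y +-26 mm, 22 mm above the bench. This entry's origin and axes coincide with jig.
- home (a point): Point on the jig bed, 12 mm above the bench, level with the buffer faces and midway between the rails (jig x 60, y 0 mm); axes as the jig's. Where ecu_back comes to when the unit is home.
- ecu: Engine control unit to clamp: loose, about 0.35 kg, grey cast case 120 mm long (x), 90 wide. Front (-x): black double connector, x -60..-33, 3.5 to 28.5 mm high, two hollow plug shells open to the front, their inner walls meeting near y 0. Back: flat land 30 mm high, x 15..60, 80 wide. Origin under its middle, x to its back end. Starts on the bed between the rails, 25 to 45 mm short of home.
- ecu_back (a point): Middle of the back end of the unit, at its underside (unit x 60 mm); axes as the unit's.
- ecu_front (a point): Middle of the connector face at the front of the unit, 16 mm above its underside: the place to push; axes as the unit's.
- guard: Round yellow plastic knock-guard around the knob, fixed on the jig arm: inner diameter 86 mm, wall 3 mm, 42 mm deep, rim 130 mm and floor 88 mm above the bench. Origin at the centre of its floor.
- knob_grip (a point): On the knob's axis, 114 mm above the bench: where to grip. Black knurled round knob, 26 mm diameter, plain cylinder from 92 to 124 mm above the bench; its top lies 6 mm below the guard's rim and 30 mm is free all round between knob and guard. Can be gripped at any yaw and regripped without leaving the guard; grip with 40 N or more, or it may slip.
- knob (a joint): Turn of the knob in rad, clockwise from above, range 0 to 6.6, starts at 0 to 0.8. A rad lowers the spindle 2.55 mm. Friction 0.06 N m either way, plus 0.00255 N m per N of foot force when tightening: 50 N is felt as 0.19 N m while turning, 0.07 to 0.19 when halted and still held (when loose, -0.06 to 0.06). Let go, it eases back until the foot presses with about 25 N, and stays.
- spindle: Steel spindle under the arm, with a round rubber foot, 18 mm across, on the knob's axis. The foot's stem is set in a locknut, differently every time and not measured: at knob 0 the foot hangs 4 to 9 mm above the level of the unit's land. It gives a little: 6 N starts to lift it, then about 40 N per mm (100 N per rad of knob). Origin on the axis, 60 mm above the bench at knob 0.
- spare_ecu: Another control unit of the same kind, with a yellow label, lying loose in front to the right. Leave alone.
- screwdriver: Screwdriver lying left of the jig, loose. Leave alone.
- screw_bowl: Steel bowl, 90 mm across, 30 mm high, close to the jig's right side, loose. Leave alone.
- interface_box: Orange programming interface, 112 x 58 x 26 mm, loose, in front to the left. Leave alone.
- tape_roll: Blue roll of tape, 90 mm across, 19 mm high, loose, at the back right. Leave alone.
- contact_cleaner: Spray can with red label, 52 mm across, 150 mm high, loose, at the back left. Leave alone.
Not all that is in view belongs to the job. Leave any pink or purple look-alike of the ecu alone.

How it is judged (in metres and radians):
On the way, in this order (a step that is already met when the one before it is completed fails the run):
1. the unit is slid home against the stops (within 2.5 mm), the foot not yet pressing on it (x of ecu_back in the frame of home above -0.0025 m and z of ecu_back in the frame of home below 0.002 m and contact force between spindle and ecu below 1 N), for 0.2 s.
2. the foot is pressed firmly down on the unit (at least 30 N) (contact force between spindle and ecu above 30 N), for 0.1 s.
At the end, for the whole second after the job is handed in: The unit lies flat on the bed within 2.5 mm of its stops, the foot still holds it down with over 10 N, knob and unit are at rest and the knob is let go (x of ecu_back in the frame of home above -0.0025 m and z of ecu_back in the frame of home between -0.002 and 0.002 m and contact force between spindle and ecu above 10 N and linear speed of ecu below 0.01 m/s and velocity of joint knob between -0.03 and 0.03 rad/s); the robot touches nothing.
It fails at once if the unit overtightened: foot force above 80 N (contact force between spindle and ecu above 80 N).
It fails at once if the unit rammed into the stops: more than 40 N (contact force between ecu and stops above 40 N).
It fails at once if leaning on the plastic guard with more than 20 N (contact force between any of the fingers, the arm and guard above 20 N).
It fails at once if another thing on the bench moved by more than 20 mm (distance of any of spare_ecu, screwdriver, screw_bowl, interface_box, tape_roll, contact_cleaner from where it was at the start of the episode above 0.02 m).
It also fails if it takes over 69 s, if anything falls off the work surface, if the arm or the gripper's body presses on something with over 40 N, if the wrist force passes 120 N, or if a joint passes its speed limit or range.

## Working session

There is one attempt and no reset: what is moved stays moved. The work goes in short steps, Python scripts to look and compute and a tool call to move; the robot and the scene stay as the last step left them, time stands still between calls to the robot, and variables do not carry over. Pictures are saved under pics/ and viewed, at most 10 in all, crops included, and the job is handed in when it is done.

Besides the shell and the picture viewer there is one more tool, called after "Call:" as a command line: name --pt "numbers of a row" for each row, then --argument value for the rest. drive_tool: Moves the arm, as the interface text tells. Its arguments: {"type":"object","properties":{"rows":{"type":"array"}},"required":["rows"]}

```bash
mkdir -p pics; cat > h.py <<'E'
import numpy as np, cv2
from station import *
def world(c,px):
    """pixels Nx2 -> world via z_map (fixed cams)"""
    px=np.round(np.asarray(px)).astype(int).reshape(-1,2); z=c["z_map"][px[:,1],px[:,0]]
    P=np.c_[(px[:,0]-c["cx"])/c["fx"]*z,(px[:,1]-c["cy"])/c["fy"]*z,z]
    return (P-c["t"])@np.asarray(c["R"]),z>0
def cloud(c,reg):
    v,u=np.nonzero(reg); P,ok=world(c,np.c_[u,v]); return P[ok]
E
python3 - <<'E'
from h import *
s=sense(); print(s["time_s"],s["wrist_force"])
ims=[]
for n in("top","side"):
    c=capture(n); ims.append(c["frame"])
    np.savez(f"{n}.npz",**c)
    for l in("ecu","guard","knob","jig","stops","spare_ecu"):
        for m in masks_of(l,c)[:3]:
            P=cloud(c,m["region"])
            print(n,l,round(m["p"],2),np.round(m["xy"]),len(P),np.round(np.median(P,0),3) if len(P) else 0, np.round(np.percentile(P,[2,98],axis=0),3).tolist() if len(P) else 0)
cv2.imwrite("pics/a.png",cv2.resize(np.hstack(ims)[:,:,::-1],(800,300)))
cv2.imwrite("pics/top.png",cv2.resize(ims[0][:,:,::-1],(800,600)))
E
```

```text
0.0 [-0.26888744 -1.06435161 -0.40559627]
top ecu 0.76 [247. 186.] 1089 [0.556 0.001 0.039] [[0.498, -0.041, 0.018], [0.61, 0.041, 0.045]]
top ecu 0.64 [304. 245.] 1173 [ 0.377 -0.16   0.027] [[0.321, -0.212, 0.004], [0.436, -0.105, 0.033]]
top ecu 0.56 [193. 244.] 1191 [0.381 0.175 0.027] [[0.333, 0.115, 0.003], [0.427, 0.233, 0.032]]
top guard 0.66 [300. 182.] 675 [ 0.567 -0.154  0.015] [[0.526, -0.193, 0.001], [0.606, -0.111, 0.032]]
top guard 0.56 [249. 141.] 170 [ 0.683 -0.003  0.115] [[0.602, -0.043, 0.087], [0.692, 0.025, 0.131]]
top jig 0.58 [250. 167.] 3017 [ 0.612 -0.006  0.015] [[0.463, -0.078, 0.006], [0.705, 0.076, 0.129]]
top stops 0.68 [248. 182.] 1073 [ 0.556 -0.001  0.039] [[0.499, -0.041, 0.02], [0.61, 0.041, 0.045]]
top stops 0.28 [210. 191.] 271 [0.541 0.117 0.023] [[0.495, 0.101, 0.001], [0.587, 0.135, 0.028]]
top spare_ecu 0.61 [380. 227.] 1260 [ 0.426 -0.39   0.026] [[0.367, -0.449, 0.001], [0.489, -0.333, 0.033]]
side ecu 0.86 [277. 282.] 1475 [0.375 0.189 0.027] [[0.327, 0.116, 0.002], [0.425, 0.242, 0.032]]
side ecu 0.7 [248. 218.] 866 [0.552 0.013 0.038] [[0.495, -0.035, 0.018], [0.611, 0.046, 0.044]]
side ecu 0.7 [222. 190.] 626 [0.642 0.002 0.112] [[0.601, -0.051, 0.088], [0.69, 0.039, 0.13]]
side guard 0.62 [222. 191.] 570 [0.644 0.002 0.113] [[0.601, -0.051, 0.09], [0.69, 0.039, 0.13]]
side guard 0.2 [248. 218.] 919 [0.548 0.013 0.038] [[0.495, -0.035, 0.015], [0.611, 0.048, 0.044]]
side knob 0.47 [224. 184.] 50 [ 0.642 -0.     0.122] [[0.633, -0.014, 0.11], [0.653, 0.007, 0.125]]
side jig 0.72 [224. 211.] 2466 [0.627 0.025 0.02 ] [[0.462, -0.056, 0.004], [0.704, 0.08, 0.129]]
side stops 0.57 [248. 218.] 880 [0.55  0.012 0.038] [[0.495, -0.036, 0.017], [0.611, 0.046, 0.044]]
side stops 0.47 [213. 211.] 45 [0.666 0.022 0.025] [[0.66, -0.004, 0.01], [0.678, 0.026, 0.035]]
side spare_ecu 0.87 [329. 173.] 554 [ 0.419 -0.377  0.025] [[0.361, -0.442, 0.003], [0.484, -0.329, 0.032]]
```

View pics/top.png

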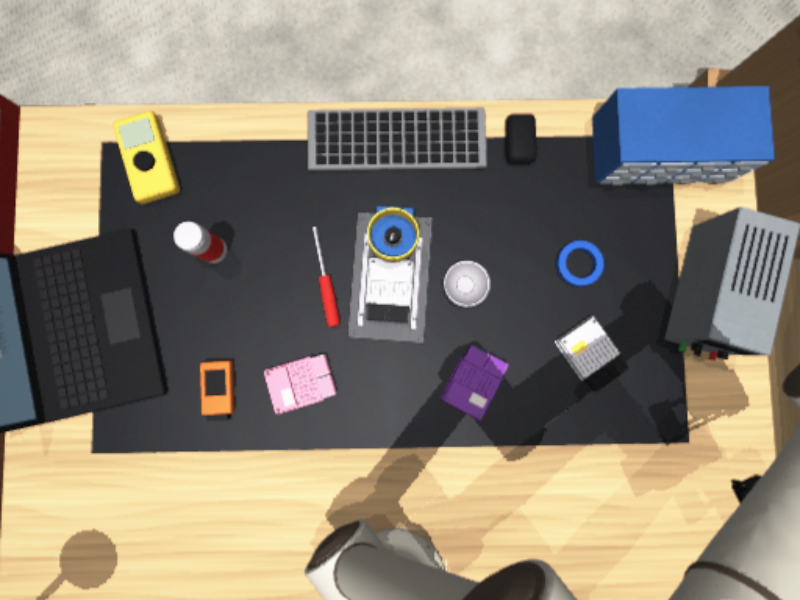

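View pics/a.png

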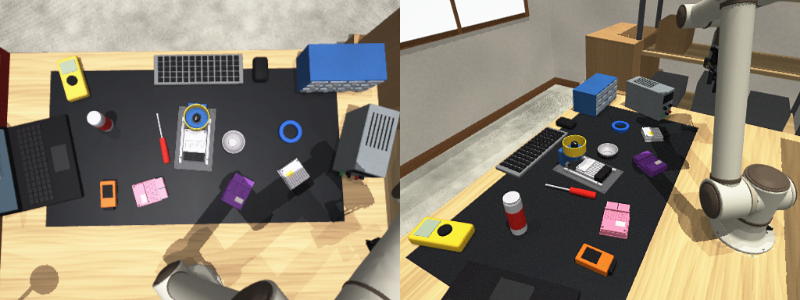

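The unit is the grey one in the jig, at (390,290) in the 800-px top view. The look-alikes are pink (300,383), purple (476,381) and the yellow-labelled spare (588,348). Next I fit the jig pose and take the close crop.

```bash
python3 - <<'E'
from h import *
for n in("top","side"):
    c=dict(np.load(f"{n}.npz")); z=c["z_map"]
    P=cloud(c,z>0)
    box=(abs(P[:,1])<0.11)&(P[:,0]>.42)&(P[:,0]<.78); P=P[box]
    b=P[(P[:,2]>.006)&(P[:,2]<.017)]
    r=cv2.minAreaRect((b[:,:2]*1000).astype(np.float32)); print(n,"bed",len(b),r)
    lo=cv2.boxPoints(r); print(np.round(lo,1).tolist())
    g=P[(P[:,2]>.1275)&(P[:,2]<.135)]
    A=np.c_[2*g[:,:2],np.ones(len(g))]; s=np.linalg.lstsq(A,(g[:,:2]**2).sum(1),rcond=None)[0]
    print("guard",len(g),s[:2],np.sqrt(s[2]+s[0]**2+s[1]**2), cv2.minEnclosingCircle((g[:,:2]*1000).astype(np.float32)))
    k=P[(P[:,2]>.12)&(P[:,2]<.1265)&(np.hypot(*(P[:,:2]-s[:2]).T)<.03)]; print("knob",len(k),k.mean(0) if len(k) else 0)
    e=P[(P[:,2]>.034)&(P[:,2]<.05)&(P[:,0]<.6)]
    print("ecu",cv2.minAreaRect((e[:,:2]*1000).astype(np.float32)),np.percentile(e[:,2],[5,50,95]))
c=dict(np.load("top.npz")); cv2.imwrite("pics/crop.png",cv2.resize(c["frame"][120:225,205:300,::-1],None,fx=5.5,fy=5.5,interpolation=2))
E
```

```text
top bed 1585 ((617.4913330078125, 4.246772766113281), (209.5471954345703, 321.7738037109375), 89.71493530273438)
[[456.1000061035156, -99.69999694824219], [777.9000244140625, -101.30000305175781], [778.9000244140625, 108.19999694824219], [457.1000061035156, 109.80000305175781]]
guard 98 [ 0.64741509 -0.00859257] 0.044225354279837904 ((647.4083251953125, -8.553791999816895), 45.829769134521484)
knob 62 [ 0.64755825 -0.00887383  0.12351738]
ecu ((549.1837158203125, 0.18204116821289062), (84.1043930053711, 104.76201629638672), 85.29129028320312) [0.03461611 0.03953237 0.04407283]
side bed 1150 ((583.2612915039062, -1.0322799682617188), (154.7189178466797, 251.6871795654297), 84.94136047363281)
[[451.1000061035156, -67.0], [701.7999877929688, -89.19999694824219], [715.4000244140625, 64.9000015258789], [464.70001220703125, 87.0999984741211]]
guard 77 [ 0.64584172 -0.00609906] 0.044196705798917775 ((646.3861694335938, -6.253757476806641), 47.07651138305664)
knob 40 [ 0.64473921 -0.00527016  0.12333776]
ecu ((547.7228393554688, 3.311939239501953), (88.3942642211914, 107.08055877685547), 85.395263671875) [0.03458301 0.03962758 0.04310319]
```

View pics/crop.png

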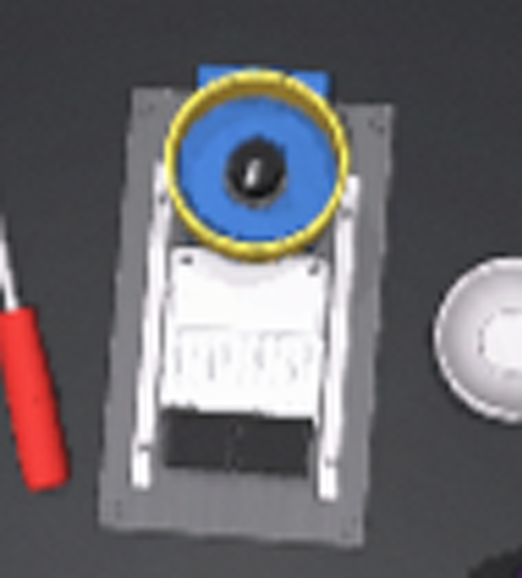

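```bash
python3 - <<'E'
from h import *
s=sense(); print(np.round(s["ee_rot"],3),s["gripper_width"],np.round(s["tcp_pos"],4))
y=np.degrees(np.arctan2(s["ee_rot"][1][1],s["ee_rot"][0][1]));print("yaw of tool y",y)
E
```

```text
[[-0.923 -0.386 -0.   ]
 [-0.386  0.923 -0.   ]
 [ 0.    -0.    -1.   ]] 1.0014259749182772 [ 0.2409 -0.5766  0.2416]
yaw of tool y 112.67603344592717
```

Call:
drive_tool --pt "0 14 37 0 0 0 0" --pt "0 14 37 0 0 0 0" --pt "0 14 37 0 0 0 0" --pt "0 14 37 0 0 0 0" --pt "0 14 37 0 0 0 0"

```text
time_s: 1.12
tcp_pos: [0.3112, -0.3901, 0.2416]
ee_rot: [[-0.923, -0.385, 0.0], [-0.385, 0.923, -0.0], [-0.0, -0.0, -1.0]]
wrist_force: [1.0, -0.0, 0.4]
gripper_width: 0.71
gripper_force: 0.0
```

Call:
drive_tool --pt "0 13.5 36.5 0 0 0 -0.0964" --pt "0 13.5 36.5 0 0 0 -0.0964" --pt "0 13.5 36.5 0 0 0 -0.0964" --pt "0 13.5 36.5 0 0 0 -0.0964" --pt "0 13.5 36.5 0 0 0 -0.0964"

```text
time_s: 1.53
tcp_pos: [0.3776, -0.2109, 0.242]
ee_rot: [[-0.997, 0.082, 0.001], [0.082, 0.997, -0.0], [-0.001, -0.0, -1.0]]
wrist_force: [0.4, -1.1, 0.7]
gripper_width: 0.328
gripper_force: 0.0
```

Call:
drive_tool --pt "0 13.5 36.5 0 0 0 0" --pt "0 13.5 36.5 0 0 0 0" --pt "0 13.5 36.5 -20 0 0 0" --pt "0 13.5 36.5 -20 0 0 0" --pt "0 13.5 36.5 -20 0 0 0"

```text
time_s: 1.95
tcp_pos: [0.4435, -0.0333, 0.1846]
ee_rot: [[-0.997, 0.076, 0.003], [0.076, 0.997, 0.001], [-0.003, 0.001, -1.0]]
wrist_force: [-0.1, -0.8, -0.2]
gripper_width: 0.018
gripper_force: 0.0
```

Call:
drive_tool --pt "0 12 33 -20 0 0 0" --pt "0 0 0 0 0 0 0" --pt "0 0 0 0 0 0 0"

```text
time_s: 2.2
tcp_pos: [0.4549, -0.001, 0.1634]
ee_rot: [[-0.997, 0.074, -0.002], [0.074, 0.997, -0.001], [0.002, -0.001, -1.0]]
wrist_force: [-0.5, 0.3, -0.2]
gripper_width: 0.005
gripper_force: 0.0
```

```bash
python3 - <<'E'
from h import *
s=sense(); print(np.round(s["tcp_pos"],4),np.degrees(np.arctan2(s["ee_rot"][1][1],s["ee_rot"][0][1])),s["joints"],s["wrist_force"],s["moment"])
c=capture("wrist"); print(c["T_tool_cam"],c["fx"],c["cx"],c["cy"])
cv2.imwrite("pics/w1.png",c["frame"][:,:,::-1])
# world cloud from fisheye
v,u=np.nonzero(c["z_map"]>0); z=c["z_map"][v,u]
dx,dy=(u-c["cx"])/c["fx"],(v-c["cy"])/c["fy"]; r=np.hypot(dx,dy)+1e-9
k=np.tan(r)/r; ok=r<1.3
Pc=np.c_[dx*k*z,dy*k*z,z,np.ones_like(z)][ok]
P=(Pc@np.asarray(c["T_tool_cam"]).T)[:,:3]@np.asarray(s["ee_rot"]).T+s["tcp_pos"]
d=np.radians(-4.9); J=np.c_[(P[:,:2]-[.5985,-.0026])@np.array([[np.cos(d),-np.sin(d)],[np.sin(d),np.cos(d)]]),P[:,2]]*1000
np.save("J.npy",J)
for lo,hi,n in((30,44,"ecu"),(8,15,"bed"),(127,134,"guard")):
    q=J[(J[:,2]>lo)&(J[:,2]<hi)&(abs(J[:,1])<44)&(J[:,0]>-145)&(J[:,0]<100)]
    print(n,len(q),np.percentile(q,[1,50,99],axis=0).round(1).tolist() if len(q) else 0)
E
```

```text
[ 0.4549 -0.001   0.1634] 85.7821155613038 [ 2.04446969e+01  1.01051433e+01 -2.89646933e+01  2.26951210e-03
 -5.10780291e+01 -1.14664083e+02] [-0.53363606  0.27832996 -0.16252384] [-0.0887015   0.0210741   0.00858275]
[[ 5.06038025e-04 -9.62008072e-01 -2.73020537e-01  7.56283780e-02]
 [ 9.99999817e-01  3.96103777e-04  4.57778388e-04  4.90594304e-04]
 [-3.32242039e-04 -2.73020719e-01  9.62008096e-01 -1.43005948e-01]
 [ 0.00000000e+00  0.00000000e+00  0.00000000e+00  1.00000000e+00]] 297.3186396354542 254.4378532960835 192.8333453411789
ecu 105 [[-104.4, -39.2, 30.5], [-19.3, -9.1, 41.6], [-16.2, 38.0, 42.9]]
bed 2983 [[-140.9, -43.3, 9.2], [-122.8, -0.7, 11.6], [-101.6, 43.4, 13.4]]
guard 0 0
```

View pics/w1.png

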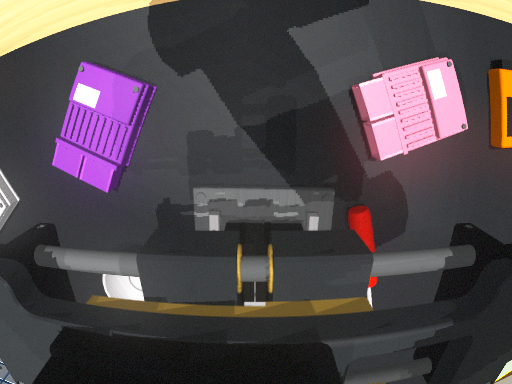

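Call:
drive_tool --pt "0 11 2 -25 0 0 0" --pt "0 0 0 -40 0 0 0" --pt "0 0 0 -35 0 0 0" --pt "0 0 0 0 0 0 0" --pt "0 0 0 0 0 0 0"

```text
time_s: 2.67
tcp_pos: [0.4653, -0.0016, 0.0643]
ee_rot: [[-0.997, 0.078, -0.003], [0.078, 0.997, -0.001], [0.003, -0.002, -1.0]]
wrist_force: [0.4, -0.9, -0.2]
gripper_width: 0.006
gripper_force: 0.0
```

Call:
drive_tool --pt "0 2 10 -12 0 0 0" --pt "0 0 0 -12 0 0 -0.007" --pt "0 0 0 0 0 0 0" --pt "0 0 0 0 0 0 0"

```text
time_s: 3.0
tcp_pos: [0.4692, 0.0096, 0.0426]
ee_rot: [[-0.996, 0.084, 0.003], [0.084, 0.996, 0.001], [-0.003, 0.001, -1.0]]
wrist_force: [0.6, -0.9, 0.1]
gripper_width: 0.004
gripper_force: 0.0
```

Call:
drive_tool --pt "0 8 -1 -1.5 0 0 0" --pt "0 3 -0.3 0 0 0 0" --pt "0 3 -0.3 0 0 0 0" --pt "0 3 -0.3 0 0 0 0" --pt "0 3 -0.3 0 0 0 0"

```text
time_s: 3.42
tcp_pos: [0.4862, 0.0068, 0.0389]
ee_rot: [[-0.996, 0.085, -0.005], [0.085, 0.996, -0.001], [0.004, -0.001, -1.0]]
wrist_force: [-6.1, 0.4, 3.6]
gripper_width: 0.005
gripper_force: 2.9
```

Call:
drive_tool --pt "0 3 -0.3 0 0 0 0" --pt "0 3 -0.3 0 0 0 0" --pt "0 3 -0.3 0 0 0 0" --pt "0 3 -0.2 0 0 0 0" --pt "0 3 -0.2 0 0 0 0"

```text
time_s: 3.83
tcp_pos: [0.5002, 0.0053, 0.0386]
ee_rot: [[-0.996, 0.085, -0.006], [0.085, 0.996, -0.002], [0.006, -0.002, -1.0]]
wrist_force: [-6.3, 0.1, 3.9]
gripper_width: 0.005
gripper_force: 3.0
```

Call:
drive_tool --pt "0 3 -0.3 0 0 0 0" --pt "0 3 -0.3 0 0 0 0" --pt "0 3 -0.3 0 0 0 0" --pt "0 3 -0.2 0 0 0 0" --pt "0 3 -0.2 0 0 0 0"

```text
time_s: 4.25
tcp_pos: [0.5154, 0.0041, 0.0386]
ee_rot: [[-0.996, 0.085, -0.006], [0.085, 0.996, -0.001], [0.006, -0.002, -1.0]]
wrist_force: [-6.4, 0.7, 5.3]
gripper_width: 0.006
gripper_force: 2.9
```

Call:
drive_tool --pt "0 2 -0.2 0 0 0 0" --pt "0 2 -0.2 0 0 0 0" --pt "0 1 -0.1 0 0 0 0" --pt "0 1 -0.1 0 0 0 0" --pt "0 1 -0.1 0 0 0 0"

```text
time_s: 4.67
tcp_pos: [0.5223, 0.0034, 0.0386]
ee_rot: [[-0.996, 0.085, -0.006], [0.085, 0.996, -0.001], [0.006, -0.002, -1.0]]
wrist_force: [-5.6, 0.3, 4.5]
gripper_width: 0.004
gripper_force: 3.0
```

Call:
drive_tool --pt "0 1 -0.1 0 0 0 0" --pt "0 1 -0.1 0 0 0 0" --pt "0 1 -0.1 0 0 0 0"

```text
time_s: 4.92
tcp_pos: [0.5253, 0.0031, 0.0386]
ee_rot: [[-0.996, 0.085, -0.006], [0.085, 0.996, -0.001], [0.006, -0.002, -1.0]]
wrist_force: [-6.2, 0.5, 5.1]
gripper_width: 0.005
gripper_force: 2.9
```

Call:
drive_tool --pt "0 0.7 -0.06 0 0 0 0" --pt "0 0.7 -0.06 0 0 0 0" --pt "0 0.7 -0.06 0 0 0 0"

```text
time_s: 5.17
tcp_pos: [0.5274, 0.0029, 0.0386]
ee_rot: [[-0.996, 0.085, -0.006], [0.085, 0.996, -0.001], [0.006, -0.002, -1.0]]
wrist_force: [-6.6, -0.2, 4.5]
gripper_width: 0.004
gripper_force: 2.9
```

Call:
drive_tool --pt "0 0.7 -0.06 0 0 0 0" --pt "0 0.7 -0.06 0 0 0 0"

```text
time_s: 5.33
tcp_pos: [0.5282, 0.0028, 0.0385]
ee_rot: [[-0.996, 0.085, -0.008], [0.085, 0.996, -0.001], [0.007, -0.002, -1.0]]
wrist_force: [-8.2, 1.8, 7.0]
gripper_width: 0.007
gripper_force: 4.6
```

Call:
drive_tool --pt "0 0.7 -0.06 0 0 0 0" --pt "0 0.7 -0.06 0 0 0 0"

```text
time_s: 5.5
tcp_pos: [0.5283, 0.0027, 0.0384]
ee_rot: [[-0.996, 0.085, -0.01], [0.085, 0.996, -0.002], [0.01, -0.003, -1.0]]
wrist_force: [-10.5, 4.3, 9.1]
gripper_width: 0.006
gripper_force: 5.9
```

Call:
drive_tool --pt "0 0.7 -0.06 0 0 0 0" --pt "0 0.7 -0.06 0 0 0 0" --pt "0 0 0 0 0 0 0"

```text
time_s: 5.75
tcp_pos: [0.5285, 0.0026, 0.0381]
ee_rot: [[-0.996, 0.085, -0.013], [0.086, 0.996, -0.002], [0.013, -0.003, -1.0]]
wrist_force: [-11.7, 3.7, 8.7]
gripper_width: 0.002
gripper_force: 7.5
```

Call:
drive_tool --pt "0 0.8 -0.06 0 0 0 0" --pt "0 0.8 -0.06 0 0 0 0" --pt "0 0 0 0 0 0 0"

```text
time_s: 6.0
tcp_pos: [0.5285, 0.0024, 0.0379]
ee_rot: [[-0.996, 0.086, -0.016], [0.086, 0.996, -0.002], [0.016, -0.004, -1.0]]
wrist_force: [-15.2, 6.5, 11.1]
gripper_width: 0.004
gripper_force: 8.2
```

Call:
drive_tool --pt "0 -8 0.7 0 0 0 0" --pt "0 -10 0.8 5 0 0 0" --pt "45 0 0 35 0 0 0" --pt "45 0 0 38 0 0 0.12" --pt "45 0 0 38 0 0 0.12"

```text
time_s: 6.42
tcp_pos: [0.5174, 0.0045, 0.1564]
ee_rot: [[-0.987, -0.161, -0.0], [-0.161, 0.987, -0.001], [0.0, -0.001, -1.0]]
wrist_force: [0.8, 0.3, 0.1]
gripper_width: 0.151
gripper_force: 0.0
```

Call:
drive_tool --pt "45 0 0 38 0 0 0.12" --pt "45 10 0 38 0 0 0.12" --pt "45 30 -3 10 0 0 0.12" --pt "45 30 -3 0 0 0 0.12" --pt "45 30 -3 0 0 0 0.12"

```text
time_s: 6.83
tcp_pos: [0.6195, -0.0043, 0.2439]
ee_rot: [[-0.723, -0.691, 0.006], [-0.691, 0.723, 0.001], [-0.005, -0.003, -1.0]]
wrist_force: [0.3, 0.8, -0.5]
gripper_width: 0.436
gripper_force: 0.0
```

Call:
drive_tool --pt "45 10 -1 0 0 0 0.12" --pt "45 10 -1 0 0 0 0.12" --pt "45 10 -1 0 0 0 0.12" --pt "45 0 0 0 0 0 0.12" --pt "45 0 0 0 0 0 0.12"

```text
time_s: 7.25
tcp_pos: [0.6484, -0.0075, 0.2408]
ee_rot: [[-0.208, -0.978, 0.001], [-0.978, 0.208, -0.0], [-0.0, -0.001, -1.0]]
wrist_force: [-0.1, -0.0, -0.2]
gripper_width: 0.452
gripper_force: 0.0
```

Call:
drive_tool --pt "45 0 0 0 0 0 0.12" --pt "45 0 0 0 0 0 0.12" --pt "45 0 0 0 0 0 0.12" --pt "45 0 0 0 0 0 0.12" --pt "45 0 0 0 0 0 0.12"

```text
time_s: 7.67
tcp_pos: [0.6479, -0.0074, 0.2413]
ee_rot: [[0.381, -0.925, 0.001], [-0.925, -0.381, 0.0], [0.0, -0.001, -1.0]]
wrist_force: [-0.5, -0.1, 0.6]
gripper_width: 0.45
gripper_force: 0.0
```

Call:
drive_tool --pt "45 0 0 0 0 0 0.12" --pt "45 0 0 0 0 0 0.12" --pt "45 0 0 0 0 0 0.12" --pt "45 0 0 0 0 0 0.12" --pt "45 0 0 0 0 0 0.12"

```text
time_s: 8.08
tcp_pos: [0.6479, -0.0074, 0.2413]
ee_rot: [[0.837, -0.548, 0.001], [-0.548, -0.837, 0.0], [0.001, -0.001, -1.0]]
wrist_force: [-0.7, 0.3, 0.3]
gripper_width: 0.447
gripper_force: 0.0
```

```bash
python3 - <<'E'
from h import *
s=sense(); print(np.round(s["tcp_pos"],4),np.degrees(np.arctan2(s["ee_rot"][1][1],s["ee_rot"][0][1])),np.round(s["joints"],1),s["wrist_force"],s["moment"],s["gripper_width"])
E
```

```text
[ 0.6479 -0.0074  0.2413] -123.21762833101172 [ 13.6  24.3   3.9   0.  -69.6  43.1] [-0.7049511   0.33919332  0.29101058] [-0.03307815  0.18384448  0.04185022] 0.44695277327343597
```

Call:
drive_tool --pt "45 0 0 -5 0 0 0.12" --pt "45 0 0 -5 0 0 0.12" --pt "45 0 0 -5 0 0 0.12" --pt "45 0 0 -5 0 0 0.12" --pt "45 0 0 -5 0 0 0.12"

```text
time_s: 8.5
tcp_pos: [0.6479, -0.0074, 0.2161]
ee_rot: [[1.0, 0.02, 0.001], [0.02, -1.0, 0.0], [0.001, -0.0, -1.0]]
wrist_force: [0.5, 0.3, 0.4]
gripper_width: 0.453
gripper_force: 0.0
```

Call:
drive_tool --pt "45 0 0 -5 0 0 0.12" --pt "45 0 0 -5 0 0 0.12" --pt "45 0 0 0 0 0 0.12" --pt "45 0 0 0 0 0 0.12" --pt "45 0 0 0 0 0 0.12"

```text
time_s: 8.92
tcp_pos: [0.6479, -0.0074, 0.2062]
ee_rot: [[0.814, 0.581, 0.001], [0.581, -0.814, -0.0], [0.001, 0.001, -1.0]]
wrist_force: [-0.4, 0.6, 0.3]
gripper_width: 0.446
gripper_force: 0.0
```

Call:
drive_tool --pt "45 0 0 0 0 0 0.12" --pt "45 0 0 0 0 0 0.12" --pt "45 0 0 0 0 0 0.12" --pt "45 0 0 0 0 0 0.12" --pt "45 0 0 0 0 0 0.12"

```text
time_s: 9.33
tcp_pos: [0.6479, -0.0074, 0.2063]
ee_rot: [[0.343, 0.939, 0.001], [0.939, -0.343, 0.0], [0.0, 0.001, -1.0]]
wrist_force: [-1.0, -0.5, 0.5]
gripper_width: 0.448
gripper_force: 0.0
```

```bash
cat >> h.py <<'E'
def wcloud(c,s):
    v,u=np.nonzero(c["z_map"]>0); z=c["z_map"][v,u]
    dx,dy=(u-c["cx"])/c["fx"],(v-c["cy"])/c["fy"]; r=np.hypot(dx,dy)+1e-9
    k=np.tan(r)/r; ok=r<1.3
    Pc=np.c_[dx*k*z,dy*k*z,z,np.ones_like(z)][ok]
    return (Pc@np.asarray(c["T_tool_cam"]).T)[:,:3]@np.asarray(s["ee_rot"]).T+s["tcp_pos"]
E
python3 - <<'E'
from h import *
s=sense(); print(np.round(s["tcp_pos"],4),np.degrees(np.arctan2(s["ee_rot"][1][1],s["ee_rot"][0][1])),np.round(s["joints"],1),s["wrist_force"],s["moment"],s["gripper_width"])
c=capture("wrist"); P=wcloud(c,s)
a=np.array([.6475,-.0072])
r=np.hypot(*(P[:,:2]-a).T)
g=P[(P[:,2]>.126)&(P[:,2]<.134)&(r>.035)&(r<.055)]
A=np.c_[2*g[:,:2],np.ones(len(g))]; q=np.linalg.lstsq(A,(g[:,:2]**2).sum(1),rcond=None)[0]
print("guard",len(g),q[:2],np.sqrt(q[2]+q[0]**2+q[1]**2))
k=P[(P[:,2]>.119)&(P[:,2]<.1275)&(r<.022)]
print("knob",len(k),k.mean(0),cv2.minEnclosingCircle((k[:,:2]*1000).astype(np.float32)))
ct=capture("side")
cv2.imwrite("pics/w2.png",np.hstack([c["frame"],cv2.resize(ct["frame"][140:290,150:350],(512,384))])[:,:,::-1][:, :800])
cv2.imwrite("pics/w2.png",cv2.resize(np.hstack([c["frame"],cv2.resize(ct["frame"][140:290,150:350],(512,384))])[:,:,::-1],(800,300)))
E
```

```text
[ 0.6479 -0.0074  0.2063] -20.08215020811831 [ 13.6  25.6   0.9   0.  -65.2 146.3] [-0.96048312 -0.46597291  0.53360936] [-0.11813087  0.03179939 -0.05855016] 0.4480573389490539
guard 1020 [ 0.64601824 -0.00706731] 0.043810748866610995
knob 854 [ 0.64625744 -0.00656243  0.12345815] ((646.038818359375, -7.280526638031006), 14.115793228149414)
```

View pics/w2.png

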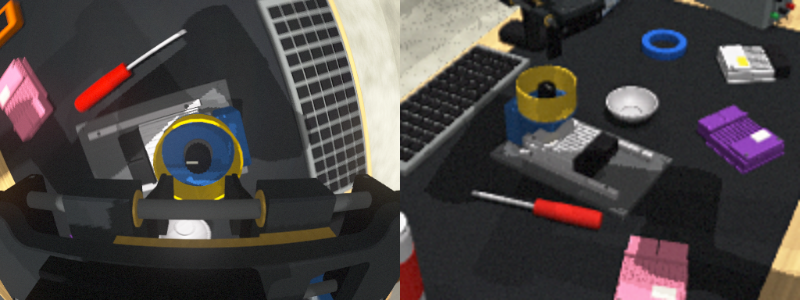

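Call:
drive_tool --pt "45 -1.8 0.4 -20 0 0 0" --pt "45 0 0 -25 0 0 0" --pt "45 0 0 -25 0 0 0" --pt "45 0 0 -20 0 0 0" --pt "45 0 0 0 0 0 0"

```text
time_s: 9.85
tcp_pos: [0.643, -0.0073, 0.1112]
ee_rot: [[0.353, 0.936, -0.009], [0.936, -0.353, -0.001], [-0.004, -0.008, -1.0]]
wrist_force: [-0.7, -0.8, -0.0]
gripper_width: 0.449
gripper_force: 0.0
```

Call:
drive_tool --pt "0 0 0 0 0 0 0" --pt "0 0 0 0 0 0 0" --pt "0 0 0 0 0 0 0" --pt "0 0 0 0 0 0 0"

```text
time_s: 10.18
tcp_pos: [0.6472, -0.0067, 0.118]
ee_rot: [[0.349, 0.937, 0.004], [0.937, -0.349, 0.001], [0.002, 0.003, -1.0]]
wrist_force: [0.3, -0.2, 2.1]
gripper_width: 0.287
gripper_force: 30.0
```

```bash
cat > st.py <<'E'
from h import *
s=sense(); print(s["time_s"],np.round(s["tcp_pos"],4),"yaw %.2f"%np.degrees(np.arctan2(s["ee_rot"][1][1],s["ee_rot"][0][1])),"j6 %.1f"%s["joints"][5],np.round(s["wrist_force"],1),np.round(s["moment"],3),round(s["gripper_width"],3),s["gripper_force"])
E
python3 st.py
```

```text
10.1833 [ 0.6472 -0.0067  0.118 ] yaw -20.44 j6 145.8 [ 0.3 -0.2  2.1] [ 0.024  0.139 -0.011] 0.287 29.996831640601158
```

Call:
drive_tool --pt "0 -0.6 0 -1 0 0 -0.1" --pt "0 0 0 0 0 0 -0.1" --pt "0 0 0 0 0 0 -0.1" --pt "0 0 0 0 0 0 -0.1" --pt "0 0 0 0 0 0 -0.1"

```text
time_s: 10.6
tcp_pos: [0.6478, -0.0072, 0.118]
ee_rot: [[0.758, 0.652, 0.007], [0.652, -0.758, -0.0], [0.005, 0.005, -1.0]]
wrist_force: [2.1, -1.2, 2.6]
gripper_width: 0.289
gripper_force: 30.0
```

```bash
python3 st.py
```

```text
10.6 [ 0.6478 -0.0072  0.118 ] yaw -49.31 j6 116.9 [ 2.1 -1.2  2.6] [-0.67  -0.357  0.026] 0.289 29.99233117327094
```

Call:
drive_tool --pt "0 0 0 0 0 0 -0.06" --pt "0 0 0 0 0 0 -0.06" --pt "0 0 0 0 0 0 -0.06" --pt "0 0 0 0 0 0 -0.06" --pt "0 0 0 0 0 0 -0.06"

```text
time_s: 11.02
tcp_pos: [0.648, -0.0075, 0.118]
ee_rot: [[0.916, 0.401, 0.007], [0.401, -0.916, -0.001], [0.006, 0.004, -1.0]]
wrist_force: [2.5, -2.3, 2.3]
gripper_width: 0.288
gripper_force: 30.0
```

```bash
python3 st.py
```

```text
11.0167 [ 0.648  -0.0075  0.118 ] yaw -66.39 j6 99.8 [ 2.5 -2.3  2.3] [-1.09  -0.502  0.071] 0.288 29.993096035905182
```

Call:
drive_tool --pt "0 0.8 -0.6 0 0 0 -0.07" --pt "0 0 0 0 0 0 -0.07" --pt "0 0 0 0 0 0 -0.07" --pt "0 0 0 0 0 0 -0.07" --pt "0 0 0 0 0 0 -0.07"

```text
time_s: 11.43
tcp_pos: [0.6482, -0.0082, 0.118]
ee_rot: [[0.998, 0.062, 0.006], [0.062, -0.998, -0.001], [0.006, 0.001, -1.0]]
wrist_force: [1.1, -2.2, 3.7]
gripper_width: 0.293
gripper_force: 30.0
```

```bash
python3 st.py
```

```text
11.4333 [ 0.6482 -0.0082  0.118 ] yaw -86.47 j6 79.8 [ 1.1 -2.2  3.7] [-0.912 -0.132  0.047] 0.293 29.991915011778474
```

Call:
drive_tool --pt "0 0 0.5 0 0 0 -0.07" --pt "0 0 0 0 0 0 -0.07" --pt "0 0 0 0 0 0 -0.07" --pt "0 0 0 0 0 0 -0.07" --pt "0 0 0 0 0 0 -0.07"

```text
time_s: 11.85
tcp_pos: [0.6481, -0.0087, 0.118]
ee_rot: [[0.959, -0.285, 0.005], [-0.285, -0.959, -0.002], [0.006, 0.001, -1.0]]
wrist_force: [1.1, -5.4, 3.6]
gripper_width: 0.291
gripper_force: 30.0
```

```bash
python3 st.py
```

```text
11.85 [ 0.6481 -0.0087  0.118 ] yaw -106.54 j6 59.7 [ 1.1 -5.4  3.6] [-1.879 -0.118  0.003] 0.291 29.993514390662313
```

Call:
drive_tool --pt "0 0.3 -1.5 0 0 0 -0.04" --pt "0 0 0 0 0 0 -0.04" --pt "0 0 0 0 0 0 -0.04" --pt "0 0 0 0 0 0 -0.04"

```text
time_s: 12.18
tcp_pos: [0.6481, -0.009, 0.118]
ee_rot: [[0.902, -0.432, 0.005], [-0.432, -0.902, -0.001], [0.005, -0.001, -1.0]]
wrist_force: [-0.2, -2.2, 4.7]
gripper_width: 0.295
gripper_force: 30.0
```

```bash
python3 st.py
```

```text
12.1833 [ 0.6481 -0.009   0.118 ] yaw -115.61 j6 50.8 [-0.2 -2.2  4.7] [-0.651  0.296 -0.001] 0.295 29.997223997488618
```

Call:
drive_tool --pt "0 0 -0.8 0 0 0 -0.05" --pt "0 0 0 0 0 0 -0.05" --pt "0 0 0 0 0 0 -0.05"

```text
time_s: 12.43
tcp_pos: [0.648, -0.0093, 0.118]
ee_rot: [[0.827, -0.563, 0.005], [-0.563, -0.827, -0.0], [0.004, -0.002, -1.0]]
wrist_force: [-0.7, -1.2, 5.6]
gripper_width: 0.29
gripper_force: 30.0
```

```bash
python3 st.py
```

```text
12.4333 [ 0.648  -0.0093  0.118 ] yaw -124.23 j6 42.2 [-0.7 -1.2  5.6] [-0.17   0.47   0.075] 0.29 29.99791934620589
```

Call:
drive_tool --pt "0 0 0 0 0 0 -0.05" --pt "0 0 0 0 0 0 -0.05"

```text
time_s: 12.6
tcp_pos: [0.6478, -0.0095, 0.118]
ee_rot: [[0.766, -0.642, 0.004], [-0.642, -0.766, -0.0], [0.004, -0.003, -1.0]]
wrist_force: [-1.1, -0.1, 5.3]
gripper_width: 0.285
gripper_force: 30.0
```

```bash
python3 st.py
```

```text
12.6 [ 0.6478 -0.0095  0.118 ] yaw -129.96 j6 36.5 [-1.1 -0.1  5.3] [-0.301  0.538  0.038] 0.285 29.99791125766933
```

Call:
drive_tool --pt "0 -0.3 0 0 0 0 -0.06" --pt "0 0 0 0 0 0 -0.06" --pt "0 0 0 0 0 0 -0.06"

```text
time_s: 12.85
tcp_pos: [0.6476, -0.0097, 0.118]
ee_rot: [[0.639, -0.769, 0.004], [-0.769, -0.639, -0.001], [0.003, -0.003, -1.0]]
wrist_force: [-0.4, -1.8, 6.1]
gripper_width: 0.292
gripper_force: 30.0
```

```bash
python3 st.py
```

```text
12.85 [ 0.6476 -0.0097  0.118 ] yaw -140.30 j6 26.2 [-0.4 -1.8  6.1] [-0.406  0.446  0.066] 0.292 29.999760878272355
```

Call:
drive_tool --pt "0 0 0 0 0 0 -0.05"

```text
time_s: 12.93
tcp_pos: [0.6475, -0.0097, 0.118]
ee_rot: [[0.6, -0.8, 0.004], [-0.8, -0.6, -0.001], [0.003, -0.003, -1.0]]
wrist_force: [-1.1, -1.7, 5.9]
gripper_width: 0.292
gripper_force: 30.0
```

```bash
python3 st.py
```

```text
12.9333 [ 0.6475 -0.0097  0.118 ] yaw -143.15 j6 23.3 [-1.1 -1.7  5.9] [-0.422  0.538  0.069] 0.292 30.000881678424776
```

Call:
drive_tool --pt "0 0 0 0 0 0 -0.05"

```text
time_s: 13.02
tcp_pos: [0.6475, -0.0097, 0.118]
ee_rot: [[0.559, -0.829, 0.004], [-0.829, -0.559, -0.001], [0.003, -0.003, -1.0]]
wrist_force: [-1.0, -0.0, 5.7]
gripper_width: 0.286
gripper_force: 30.0
```

```bash
python3 st.py
```

```text
13.0167 [ 0.6475 -0.0097  0.118 ] yaw -146.00 j6 20.5 [-1.  -0.   5.7] [-0.47   0.532  0.118] 0.286 30.00079737044871
```

Call:
drive_tool --pt "0 0 0 0 0 0 -0.05"

```text
time_s: 13.1
tcp_pos: [0.6474, -0.0098, 0.118]
ee_rot: [[0.517, -0.856, 0.004], [-0.856, -0.517, -0.001], [0.003, -0.003, -1.0]]
wrist_force: [-1.1, -0.8, 4.7]
gripper_width: 0.29
gripper_force: 30.0
```

```bash
python3 st.py
```

```text
13.1 [ 0.6474 -0.0098  0.118 ] yaw -148.86 j6 17.6 [-1.1 -0.8  4.7] [-0.488  0.572  0.106] 0.29 30.001007644459605
```

Call:
drive_tool --pt "0 0 0 0 0 0 -0.05"

```text
time_s: 13.18
tcp_pos: [0.6473, -0.0098, 0.118]
ee_rot: [[0.474, -0.881, 0.004], [-0.881, -0.474, -0.001], [0.003, -0.003, -1.0]]
wrist_force: [-1.1, -1.1, 5.9]
gripper_width: 0.292
gripper_force: 30.0
```

```bash
python3 st.py
```

```text
13.1833 [ 0.6473 -0.0098  0.118 ] yaw -151.73 j6 14.7 [-1.1 -1.1  5.9] [-0.434  0.598  0.112] 0.292 30.00094223767519
```

Call:
drive_tool --pt "0 0 0 0 0 0 -0.05"

```text
time_s: 13.27
tcp_pos: [0.6472, -0.0098, 0.118]
ee_rot: [[0.429, -0.903, 0.004], [-0.903, -0.429, -0.001], [0.002, -0.003, -1.0]]
wrist_force: [-1.1, -1.1, 6.2]
gripper_width: 0.293
gripper_force: 30.0
```

```bash
python3 st.py
```

```text
13.2667 [ 0.6472 -0.0098  0.118 ] yaw -154.59 j6 11.9 [-1.1 -1.1  6.2] [-0.463  0.723  0.11 ] 0.293 30.000862693414092
```

Call:
drive_tool --pt "0 0 0 0 0 0 -0.05"

```text
time_s: 13.35
tcp_pos: [0.6472, -0.0099, 0.118]
ee_rot: [[0.383, -0.924, 0.003], [-0.924, -0.383, -0.001], [0.002, -0.003, -1.0]]
wrist_force: [-1.9, -0.9, 5.4]
gripper_width: 0.289
gripper_force: 30.0
```

```bash
python3 st.py
```

```text
13.35 [ 0.6472 -0.0099  0.118 ] yaw -157.45 j6 9.0 [-1.9 -0.9  5.4] [-0.525  0.754  0.084] 0.289 30.00089123379439
```

Call:
drive_tool --pt "0 0 0 0 0 0 -0.05"

```text
time_s: 13.43
tcp_pos: [0.6471, -0.0099, 0.118]
ee_rot: [[0.337, -0.942, 0.003], [-0.942, -0.337, -0.001], [0.002, -0.003, -1.0]]
wrist_force: [-1.9, -0.2, 6.5]
gripper_width: 0.286
gripper_force: 30.0
```

```bash
python3 st.py
```

```text
13.4333 [ 0.6471 -0.0099  0.118 ] yaw -160.32 j6 6.1 [-1.9 -0.2  6.5] [-0.454  0.793  0.111] 0.286 30.000743349082768
```

Call:
drive_tool --pt "0 0 0 0 0 0 -0.05"

```text
time_s: 13.52
tcp_pos: [0.647, -0.0099, 0.118]
ee_rot: [[0.289, -0.957, 0.003], [-0.957, -0.289, -0.001], [0.002, -0.003, -1.0]]
wrist_force: [-1.3, -0.7, 6.3]
gripper_width: 0.286
gripper_force: 30.0
```

```bash
python3 st.py
```

```text
13.5167 [ 0.647  -0.0099  0.118 ] yaw -163.18 j6 3.3 [-1.3 -0.7  6.3] [-0.444  0.792  0.147] 0.286 30.000461689196527
```

Call:
drive_tool --pt "0 0 0 0 0 0 -0.05"

```text
time_s: 13.6
tcp_pos: [0.6469, -0.01, 0.118]
ee_rot: [[0.241, -0.97, 0.003], [-0.97, -0.241, -0.001], [0.002, -0.002, -1.0]]
wrist_force: [-2.1, -1.9, 6.6]
gripper_width: 0.29
gripper_force: 30.0
```

```bash
python3 st.py
```

```text
13.6 [ 0.6469 -0.01    0.118 ] yaw -166.04 j6 0.4 [-2.1 -1.9  6.6] [-0.467  0.923  0.198] 0.29 30.000289636664093
```

Call:
drive_tool --pt "0 0 0 0 0 0 -0.04"

```text
time_s: 13.68
tcp_pos: [0.6469, -0.01, 0.118]
ee_rot: [[0.202, -0.979, 0.003], [-0.979, -0.202, -0.001], [0.002, -0.002, -1.0]]
wrist_force: [-2.4, -1.2, 6.9]
gripper_width: 0.292
gripper_force: 30.0
```

```bash
python3 st.py
```

```text
13.6833 [ 0.6469 -0.01    0.118 ] yaw -168.32 j6 -1.9 [-2.4 -1.2  6.9] [-0.491  0.92   0.191] 0.292 30.00087515451014
```

Call:
drive_tool --pt "0 0 0 0 0 0 -0.03"

```text
time_s: 13.77
tcp_pos: [0.6468, -0.01, 0.118]
ee_rot: [[0.173, -0.985, 0.003], [-0.985, -0.173, -0.001], [0.002, -0.002, -1.0]]
wrist_force: [-1.7, -1.8, 6.0]
gripper_width: 0.289
gripper_force: 30.0
```

```bash
python3 st.py
```

```text
13.7667 [ 0.6468 -0.01    0.118 ] yaw -170.02 j6 -3.5 [-1.7 -1.8  6. ] [-0.465  0.933  0.12 ] 0.289 30.00126396305859
```

Call:
drive_tool --pt "0 0 0 0 0 0 -0.03"

```text
time_s: 13.85
tcp_pos: [0.6468, -0.01, 0.118]
ee_rot: [[0.144, -0.99, 0.002], [-0.99, -0.144, -0.001], [0.001, -0.002, -1.0]]
wrist_force: [-2.5, -1.5, 7.1]
gripper_width: 0.291
gripper_force: 30.0
```

```bash
python3 st.py
```

```text
13.85 [ 0.6468 -0.01    0.118 ] yaw -171.71 j6 -5.2 [-2.5 -1.5  7.1] [-0.427  0.997  0.155] 0.291 30.00092403497547
```

Call:
drive_tool --pt "0 0 0 0 0 0 -0.02"

```text
time_s: 13.93
tcp_pos: [0.6468, -0.01, 0.118]
ee_rot: [[0.124, -0.992, 0.002], [-0.992, -0.124, -0.001], [0.001, -0.002, -1.0]]
wrist_force: [-2.6, -2.1, 6.5]
gripper_width: 0.29
gripper_force: 30.0
```

```bash
python3 st.py
```

```text
13.9333 [ 0.6468 -0.01    0.118 ] yaw -172.85 j6 -6.4 [-2.6 -2.1  6.5] [-0.369  0.992  0.221] 0.29 30.001456663012505
```

Call:
drive_tool --pt "0 0 0 0 0 0 -0.02"

```text
time_s: 14.02
tcp_pos: [0.6467, -0.01, 0.118]
ee_rot: [[0.105, -0.994, 0.002], [-0.994, -0.105, -0.001], [0.001, -0.002, -1.0]]
wrist_force: [-2.6, -1.7, 6.6]
gripper_width: 0.293
gripper_force: 30.0
```

```bash
python3 st.py
```

```text
14.0167 [ 0.6467 -0.01    0.118 ] yaw -173.98 j6 -7.5 [-2.6 -1.7  6.6] [-0.443  0.96   0.106] 0.293 30.001119752414525
```

Call:
drive_tool --pt "0 0 0 0 0 0 -0.02"

```text
time_s: 14.1
tcp_pos: [0.6467, -0.01, 0.118]
ee_rot: [[0.085, -0.996, 0.002], [-0.996, -0.085, -0.001], [0.001, -0.002, -1.0]]
wrist_force: [-4.0, -1.3, 6.3]
gripper_width: 0.293
gripper_force: 30.0
```

```bash
python3 st.py
```

```text
14.1 [ 0.6467 -0.01    0.118 ] yaw -175.12 j6 -8.7 [-4.  -1.3  6.3] [-0.408  1.059  0.198] 0.293 30.001039314083755
```

Call:
drive_tool --pt "0 0 0 0 0 0 0" --pt "0 0 0 0 0 0 0" --pt "0 0 0 0 0 0 0"

```text
time_s: 14.35
tcp_pos: [0.6467, -0.01, 0.118]
ee_rot: [[0.086, -0.996, 0.002], [-0.996, -0.086, -0.001], [0.001, -0.002, -1.0]]
wrist_force: [-3.1, -2.0, 7.0]
gripper_width: 0.291
gripper_force: 30.0
```

Call:
drive_tool --pt "45 0 0 0 0 0 0" --pt "45 0 0 0 0 0 0" --pt "45 0 0 0 0 0 0" --pt "45 0 0 0 0 0 0" --pt "45 0 0 0 0 0 0"

```text
time_s: 14.77
tcp_pos: [0.6463, -0.0092, 0.1149]
ee_rot: [[0.085, -0.996, 0.0], [-0.996, -0.085, 0.0], [-0.0, -0.0, -1.0]]
wrist_force: [-0.2, -0.0, 0.0]
gripper_width: 0.442
gripper_force: 0.0
```

```bash
python3 st.py
```

```text
14.7667 [ 0.6463 -0.0092  0.1149] yaw -175.12 j6 -8.6 [-0.2 -0.   0. ] [-0.03   0.122  0.052] 0.442 0.0
```

Call:
drive_tool --pt "45 0 0 0 0 0 0"

```text
time_s: 14.85
tcp_pos: [0.6462, -0.0093, 0.1147]
ee_rot: [[0.085, -0.996, -0.0], [-0.996, -0.085, -0.0], [-0.0, 0.0, -1.0]]
wrist_force: [0.5, 0.1, 0.1]
gripper_width: 0.446
gripper_force: 0.0
```

```bash
python3 st.py
```

```text
14.85 [ 0.6462 -0.0093  0.1147] yaw -175.12 j6 -8.6 [0.5 0.1 0.1] [-0.039  0.084  0.004] 0.446 0.0
```

Call:
drive_tool --pt "45 0 0 0 0 0 0"

```text
time_s: 14.93
tcp_pos: [0.6462, -0.0093, 0.1147]
ee_rot: [[0.085, -0.996, -0.0], [-0.996, -0.085, -0.0], [0.0, 0.0, -1.0]]
wrist_force: [0.3, 0.6, -0.2]
gripper_width: 0.446
gripper_force: 0.0
```

```bash
python3 st.py
```

```text
14.9333 [ 0.6462 -0.0093  0.1147] yaw -175.12 j6 -8.6 [ 0.3  0.6 -0.2] [0.011 0.125 0.019] 0.446 0.0
```

Call:
drive_tool --pt "45 0 0 0 0 0 0"

```text
time_s: 15.02
tcp_pos: [0.6462, -0.0093, 0.1148]
ee_rot: [[0.085, -0.996, -0.0], [-0.996, -0.085, -0.0], [0.0, 0.0, -1.0]]
wrist_force: [0.3, 0.4, -0.2]
gripper_width: 0.452
gripper_force: 0.0
```

```bash
python3 st.py
```

```text
15.0167 [ 0.6462 -0.0093  0.1148] yaw -175.12 j6 -8.6 [ 0.3  0.4 -0.2] [0.022 0.112 0.001] 0.452 0.0
```

Call:
drive_tool --pt "45 0 0 0 0 0 0"

```text
time_s: 15.1
tcp_pos: [0.6462, -0.0093, 0.1148]
ee_rot: [[0.085, -0.996, -0.0], [-0.996, -0.085, -0.0], [0.0, 0.0, -1.0]]
wrist_force: [-0.8, 0.4, 0.5]
gripper_width: 0.452
gripper_force: 0.0
```

```bash
python3 st.py; python3 - <<'E'
from h import *
a=[]
for i in range(8): capture("wrist"); a.append(sense()["moment"][2])
print(np.round(a,3),np.mean(a))
E
```

```text
15.1 [ 0.6462 -0.0093  0.1148] yaw -175.12 j6 -8.6 [-0.8  0.4  0.5] [-0.02   0.111 -0.009] 0.452 0.0
[-0.002 -0.005  0.018  0.035 -0.025  0.014  0.044 -0.016] 0.007833143310935858
```

Call:
drive_tool --pt "45 0 2.3 0 0 0 0" --pt "45 0 0 0 0 0 0" --pt "0 0 0 0 0 0 0" --pt "0 0 0 0 0 0 0" --pt "0 0 0 0 0 0 0"

```text
time_s: 15.92
tcp_pos: [0.6462, -0.007, 0.1149]
ee_rot: [[0.085, -0.996, 0.0], [-0.996, -0.085, -0.0], [0.0, -0.0, -1.0]]
wrist_force: [-0.5, 0.2, -0.6]
gripper_width: 0.3
gripper_force: 0.1
```

Call:
drive_tool --pt "0 0 0 0 0 0 0" --pt "0 0 0 0 0 0 -0.05" --pt "0 0 0 0 0 0 -0.05"

```text
time_s: 16.17
tcp_pos: [0.6465, -0.007, 0.115]
ee_rot: [[-0.017, -1.0, 0.001], [-1.0, 0.017, -0.0], [-0.0, -0.001, -1.0]]
wrist_force: [0.8, -0.3, -0.2]
gripper_width: 0.292
gripper_force: 30.0
```

```bash
cat > av.py <<'E'
from h import *
a=[sense()["moment"][2]]
for i in range(7): capture("side"); a.append(sense()["moment"][2])
print(np.round(a,3),"mean %.3f"%np.mean(a))
E
python3 st.py; python3 av.py
```

```text
16.1667 [ 0.6465 -0.007   0.115 ] yaw 179.05 j6 -14.7 [ 0.8 -0.3 -0.2] [ 0.018 -0.126  0.166] 0.292 29.997364967130125
[0.166 0.03  0.028 0.026 0.09  0.089 0.072 0.033] mean 0.067
```

Call:
drive_tool --pt "0 0 0 0 0 0 -0.03"

```text
time_s: 16.6
tcp_pos: [0.6466, -0.007, 0.115]
ee_rot: [[-0.044, -0.999, 0.001], [-0.999, 0.044, 0.0], [-0.0, -0.001, -1.0]]
wrist_force: [1.9, 0.1, -1.2]
gripper_width: 0.291
gripper_force: 30.0
```

```bash
python3 st.py
```

```text
16.6 [ 0.6466 -0.007   0.115 ] yaw 177.46 j6 -16.2 [ 1.9  0.1 -1.2] [-0.011 -0.487  0.176] 0.291 29.99785642605275
```

Call:
drive_tool --pt "0 0 0 0 0 0 -0.03"

```text
time_s: 16.68
tcp_pos: [0.6466, -0.007, 0.115]
ee_rot: [[-0.075, -0.997, 0.001], [-0.997, 0.075, 0.0], [-0.0, -0.001, -1.0]]
wrist_force: [2.0, 0.4, -1.3]
gripper_width: 0.293
gripper_force: 30.0
```

```bash
python3 st.py
```

```text
16.6833 [ 0.6466 -0.007   0.115 ] yaw 175.69 j6 -18.0 [ 2.   0.4 -1.3] [-0.008 -0.439  0.178] 0.293 29.998455955646932
```

Call:
drive_tool --pt "0 0 0 0 0 0 -0.03"

```text
time_s: 16.77
tcp_pos: [0.6467, -0.007, 0.115]
ee_rot: [[-0.105, -0.994, 0.001], [-0.994, 0.105, 0.0], [-0.0, -0.001, -1.0]]
wrist_force: [1.8, -0.4, -1.4]
gripper_width: 0.291
gripper_force: 30.0
```

```bash
python3 st.py; python3 av.py
```

```text
16.7667 [ 0.6467 -0.007   0.115 ] yaw 173.97 j6 -19.7 [ 1.8 -0.4 -1.4] [ 0.007 -0.46   0.153] 0.291 29.998510242439806
[ 0.153  0.084  0.042 -0.016  0.058  0.085  0.02   0.036] mean 0.058
```

Call:
drive_tool --pt "0 0 0 0 0 0 -0.03" --pt "0 0 0 0 0 0 -0.03" --pt "0 0 0 0 0 0 0" --pt "0 0 0 0 0 0 0"

```text
time_s: 17.45
tcp_pos: [0.6467, -0.0069, 0.115]
ee_rot: [[-0.163, -0.987, 0.001], [-0.987, 0.163, 0.0], [-0.0, -0.001, -1.0]]
wrist_force: [4.3, -0.8, -3.0]
gripper_width: 0.294
gripper_force: 30.0
```

```bash
python3 st.py
```

```text
17.45 [ 0.6467 -0.0069  0.115 ] yaw 170.61 j6 -23.1 [ 4.3 -0.8 -3. ] [ 0.009 -1.084  0.015] 0.294 29.999218303710222
```

Call:
drive_tool --pt "45 0 0 0 0 0 0" --pt "45 0 0 0 0 0 0" --pt "45 0 0 0 0 0 0" --pt "45 0 0 0 0 0 0" --pt "45 0 0 10 0 0 0"

```text
time_s: 17.87
tcp_pos: [0.6443, -0.0073, 0.123]
ee_rot: [[-0.165, -0.986, -0.006], [-0.986, 0.165, -0.0], [0.001, 0.006, -1.0]]
wrist_force: [-0.4, 0.1, -1.5]
gripper_width: 0.437
gripper_force: 0.0
```

Call:
drive_tool --pt "45 0 0 15 0 0 0" --pt "45 0 0 20 0 0 0" --pt "45 0 0 30 0 0 0" --pt "45 0 0 30 0 0 0" --pt "45 0 0 0 0 0 0"

```text
time_s: 18.28
tcp_pos: [0.6495, -0.0072, 0.2285]
ee_rot: [[-0.163, -0.987, 0.014], [-0.987, 0.163, 0.0], [-0.002, -0.013, -1.0]]
wrist_force: [1.6, 0.4, 1.7]
gripper_width: 0.448
gripper_force: 0.0
```

```bash
python3 st.py; python3 - <<'E'
from h import *
c=capture("side"); cv2.imwrite("pics/end.png",cv2.resize(c["frame"][120:300,130:370,::-1],(800,600)))
P=cloud(c,c["z_map"]>0); d=np.radians(-4.9)
J=np.c_[(P[:,:2]-[.5985,-.0026])@np.array([[np.cos(d),-np.sin(d)],[np.sin(d),np.cos(d)]]),P[:,2]]*1000
q=J[(abs(J[:,1])<35)&(J[:,2]>25)&(J[:,2]<44)&(J[:,0]<10)&(J[:,0]>-120)]; print(np.percentile(q[:,0],[0,1,5]))
E
```

```text
18.2833 [ 0.6495 -0.0072  0.2285] yaw 170.63 j6 -23.1 [1.6 0.4 1.7] [ 0.038 -0.032  0.013] 0.448 0.0
[-61.68870911 -59.82317771 -58.39098744]
```

View pics/end.png

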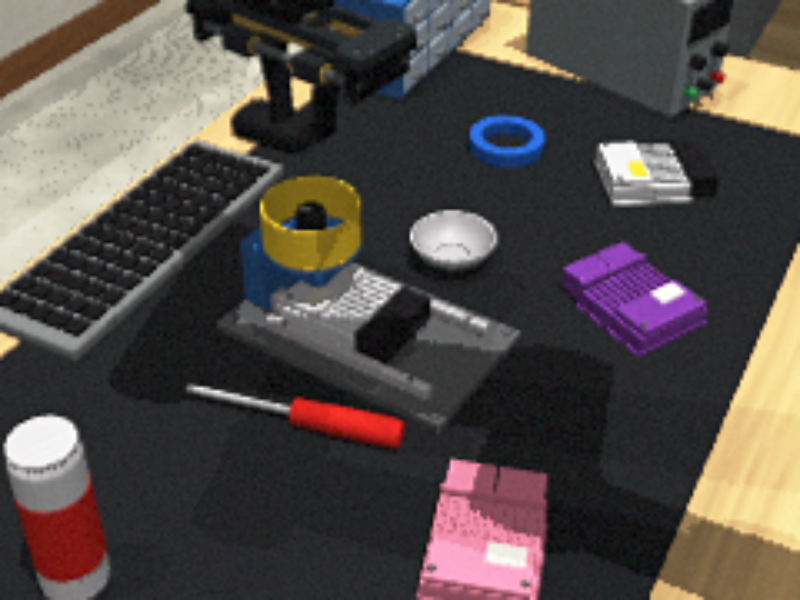

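The connector face, at (395,320), is at about jig x -60 mm, so the unit is home. The knob at (312,215) is free of the gripper, and everything else is in place.

```bash
python3 -c "
from station import *
print(finish_job())"
```

```text
the job is handed in; nothing more can be done
None
```

The unit is home against its stops, clamped to roughly 50 N (judged from noisy knob torque and turn angle), the knob is let go, and the job is handed in; `finish_job` returned no verdict.

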